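# Set the ratchet and screw down the mould press

### The arm

A 6-joint arm with a two-finger parallel gripper is mounted at the origin on the work surface. World frame = base frame: x ahead of the robot, y to its left, z up, the work surface at z = 0. Lengths are in m, angles in degrees, forces in N, time in s.
With the tool pointing down it reaches from about 0.3 to 0.75 m from the base axis. Payload 8.5 kg.
Tool frame: the origin (TCP) lies midway between the tips of the shut fingers; the grasp point (between the pads) lies 19 mm behind it (env.grip_depth is the distance from the TCP to the grasp point, in m); y points along the fingers, x is the direction in which the jaws open and shut, and the axes are right-handed (so a half turn about y gives the same grasp; the last joint's range is limited). The gripper opens to 85 mm and grips with 20 to 120 N. Pads are 22 mm wide; open, the fingers measure 114 mm over their backs; the gripper's body (76 mm by 85 mm) begins 54 mm behind the grasp point. The pads swing forward as they close: fully open they stand 13 mm farther back than shut.
Start: joints at [59.341, 21.807, 74.336, -0, 83.858, -12.336], TCP at [0.173, 0.522, 0.199] pointing down, gripper open.
Joint ranges: [-178.18, 178.18], [-50.72, 133.34], [12.68, 142.11], [-81.47, 261.47], [9.98, 163.14], [-165.26, 165.26]. Speed limits (degrees/s): [136.94, 136.94, 180, 180, 180, 180].

### API

Orientations are given as a 3x3 rotation matrix whose columns are the frame's x, y, z axes.
In Python, from rig import env gives the robot as it stands.
- The arm moves only by the shell command python3 -m inch 'ROWS' [FORCE]. ROWS is JSON, a list that holds one entry, the list of rows, each a list of 7 numbers: the gripper command: -1 is shut, 1 is fully open, values between are in proportion, then the shift along the world's x, y, z in cm, then the turn, a rotation vector about the world's x, y, z in degrees. In form: [[[grip, dx, dy, dz, rx, ry, rz], ...]]. A call has 1 to 20 rows; each row is the pose to reach, as a shift and turn from the pose commanded when the call began; what a row does not reach only later rows make up. A row lasts 1/8 s, in which the tool goes at most 62.5 mm and 10.7 degrees, less where a joint would pass 70% of its speed; a pose out of reach is approached as far as the arm can. A call with a gripper value outside its range is refused whole. The fingers move at their own pace and stop on an object; FORCE is the grip in N (left out, the last holds). Time passes only in rows, so rows that repeat a pose let the fingers close. It gives the time, the measured TCP pose, the force and the opening at its end, in the units of the state.
- env.observe(): the state, without advancing time (a new reading comes with each control period).
- env.get_image(name): name is "scene" or "top" or "wrist"; returns a dict with "frame" (384x512x3 uint8, red, green, blue), "mtx" (3x3 intrinsics, pixels), "rvec" (rotation vector, rad) and "tvec" (3), from world to camera coordinates, as OpenCV has them. Camera axes: x right, y down, z forward; pixel columns grow to the right and rows downward; lengths in m; the calibration is good to about 2 mm. A picture is of the moment at which its call begins. There is no depth.
- env.close_job(): hands the job in, once; it reports no verdict.
The state is a dict: "time_s": time; "q": joint angles; "qvel": joint speeds; "joint_efforts": joint torques, N m; "position": TCP position; "tool_rot": TCP orientation; "ft_force": force on the tool from outside, world axes, zero at the start; "wrist_torque": the same for the moment, N m; "grip_width": finger opening in m.
Only numpy, scipy, OpenCV 4.12 (cv2) and the standard library are available. Lean on these libraries where they do the work, as an engineer would, in place of code of your own. Each camera call takes 0.05 s, during which the arm holds its last target.

### The job

The mould press on the bakery bench is still set to unscrew. Before you turn anything, flip the red pawl lever on top of the ratchet head fully over to the green dot (tightening), then work the handle to and fro until the rubber foot is pressed firmly on the lid of the mould: stop as soon as the handle comes up firm, do not force it or the lid is crushed. Leave the lever on the green side, let go of the handle, and do not disturb the mould or the things around.

Things in the scene. Friction and masses are not known exactly. Their poses are not given: they have to be found in the camera images.
- press: White screw press, sizes in mm, fixed to the bench: base 260 x 220 x 10, two columns, bridge with its top at 150. Origin on the bench under the vertical screw axis (the press's z); its -x is the side where the handle sticks out. A ratchet nut of 16 teeth under the handle's head drives the screw down; after a backstroke up to 0.4 rad of the next stroke is lost; friction keeps what is tightened.
- handle (a joint): Angle of the dark steel handle about the screw axis, rad: 0 along the press's -x, + clockwise from above (tightens), stops at -0.75 and 0.75. Height 170 to 180, head radius 42, arm 22 wide. Push at the knob, read while moving (at rest friction hides half): 3 N slipping back; tightening 5.5 N, foot in the air, then 26 N more per rad on the lid. Firm from 8 N, lid crushed from 15, 10 to 13 N is right.
- knob (a point): Point at height 208 on the axis of the upright black round knob at the handle's end: diameter 26, from height 180 to 230, 140 from the screw axis; fixed to the handle and turns with it.
- pawl_lever (a joint): Angle of the red pawl lever on the handle, rad: -0.3 (stop) unscrews, yellow dot; +0.3 (stop) tightens, green dot; flipped above 0.2, but push it to the stop: short of 0.25 it slips. Pivot on the handle's centre line 60 from the screw axis; the lever reaches 38 back towards the axis. + is clockwise from above: its end goes right, seen from the knob towards the axis. 4 N at the post moves it.
- lever_tip (a point): Top centre of the upright red post at the pawl lever's free end: diameter 11, from height 190 (top of the lever's arm, 10 wide) to 232, 38 from the lever's pivot, about 22 from the screw axis; it travels 22 sideways in all. Nothing beside it stands above height 182.
- foot: Round black rubber foot under the screw, diameter 42, springy (about 160 N per mm). Origin at the centre of its underside, at height 92 at the start and 4 to 10 above the mould's lid; goes down 4.8 per radian of the nut.
- mould: Closed slab mould, dark steel with an aluminium lid, 204 x 108 x 62, loose on the press's platen under the foot. Origin at the centre of its underside; the platen's height differs by up to 6 from case to case.
- bowl: Steel bowl, diameter 130, height 60, bystander. Origin at the centre of its underside.
- jar: Amber glass jar with a white cap, diameter 64, height 100, bystander. Origin at the centre of its underside.
- scraper: Dough scraper lying flat, steel blade with a blue grip, about 105 x 140 x 20, bystander. Origin under the blade's centre.
- tart_ring: Steel tart ring, diameter 80, height 30, bystander. Origin at the centre of its underside.
Mind the look-alikes: they are no part of the job. There is more than one size of the mould; the one meant has the size given above.

How it is judged:
By the outcome, as a careful person would: the job done as asked, in the order asked, and still so for the second after the job is handed in, with the robot touching nothing.
It also fails if it takes over 72 s, if anything falls off the work surface, if the arm or the gripper's body presses on something with over 40 N, if the wrist force passes 120 N, or if a joint passes its speed limit or range.

## Working session

There is one attempt and no reset: what is moved stays moved. The work goes in short steps, Python scripts to look and compute and a shell command to move; the robot and the scene stay as the last step left them, time stands still between calls to the robot, and variables do not carry over. Pictures are saved under pics/ and viewed, and the job is handed in when it is done.

```bash
ls; mkdir -p pics; python3 - <<'E'
from rig import env
import cv2
for n in ("scene","top","wrist"):
    d=env.get_image(n); cv2.imwrite(f"pics/{n}0.png",d["frame"][:,:,::-1])
s=env.observe(); print(s)
E
```

```text
pics
{'time_s': 0.15, 'q': array([ 5.93408082e+01,  2.18312845e+01,  7.43709604e+01, -1.48089623e-03,
        8.38589026e+01, -1.23348370e+01]), 'qvel': array([ 0.0011546 , -0.14378999, -0.11995959, -0.03829587,  0.05677905,
        0.04312068]), 'joint_efforts': array([ 2.02465722e-03, -4.48625565e+01, -2.31346035e+01, -1.96202700e-04,
        3.81296704e-03, -2.23643150e-05]), 'position': array([0.172786  , 0.52188653, 0.19898397]), 'tool_rot': array([[ 3.14393090e-01, -5.22103935e-04, -9.49292743e-01],
       [ 9.49292308e-01, -9.31147103e-04,  3.14393458e-01],
       [-1.04807725e-03, -9.99999430e-01,  2.02883034e-04]]), 'ft_force': array([-0.25657397, -0.69630033, -0.6620522 ]), 'wrist_torque': array([-0.0352946 ,  0.02032059, -0.04809798]), 'grip_width': 0.08530903729407814}
```

View pics/scene0.png

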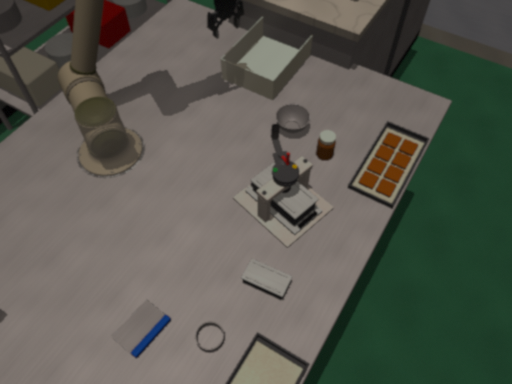

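View pics/top0.png

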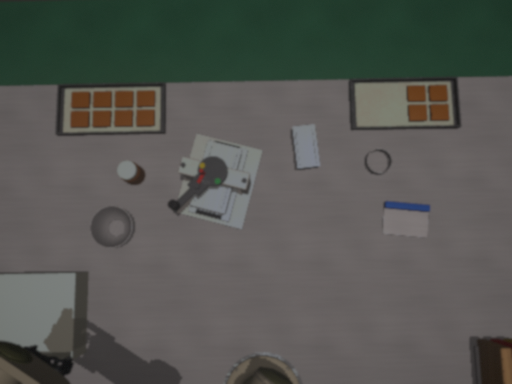

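View pics/wrist0.png

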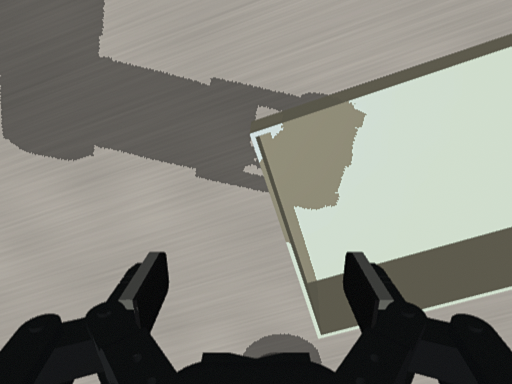

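The top view shows the press at about (215,180), with the knob at (174,205) and the red lever near (201,172). The bowl and jar are to the left. Next I'll zoom in and set up the geometry helpers.

```bash
cat > h.py <<'E'
import numpy as np, cv2
from rig import env
def cam(n):
    d=env.get_image(n); R=cv2.Rodrigues(np.array(d["rvec"],float))[0]; return d,R,np.array(d["tvec"],float).ravel(),np.array(d["mtx"])
def px2w(c,u,v,z):
    d,R,t,K=c; C=-R.T@t; r=R.T@np.linalg.solve(K,[u,v,1.]); return C+r*(z-C[2])/r[2]
def w2px(c,p):
    d,R,t,K=c; q=K@(R@np.asarray(p,float)+t); return q[:2]/q[2]
def save(c,name,box,s):
    x0,y0,x1,y1=box; im=c[0]["frame"][y0:y1,x0:x1,::-1]; im=cv2.convertScaleAbs(im,alpha=1.6,beta=15)
    cv2.imwrite("pics/"+name,cv2.resize(im,None,fx=s,fy=s,interpolation=cv2.INTER_CUBIC))
E
python3 - <<'E'
from h import *
c=cam("top"); save(c,"t1.png",(160,125,270,235),5.4)
print(-c[1].T@c[2])
for n,u,v,z in (("knob",174,205,.23),("hub",212,170,.18),("post",201,172,.232)): print(n,px2w(c,u,v,z))
c=cam("scene"); save(c,"s1.png",(225,115,345,250),4.4);print(-c[1].T@c[2])
E
```

```text
[ 0.40446696 -0.01992391  1.46358795]
knob [0.5445051  0.22141225 0.23      ]
hub [0.6460446 0.1263309 0.18     ]
post [0.6314024  0.14975092 0.232     ]
[ 1.02339587 -0.66667261  1.32281156]
```

View pics/t1.png

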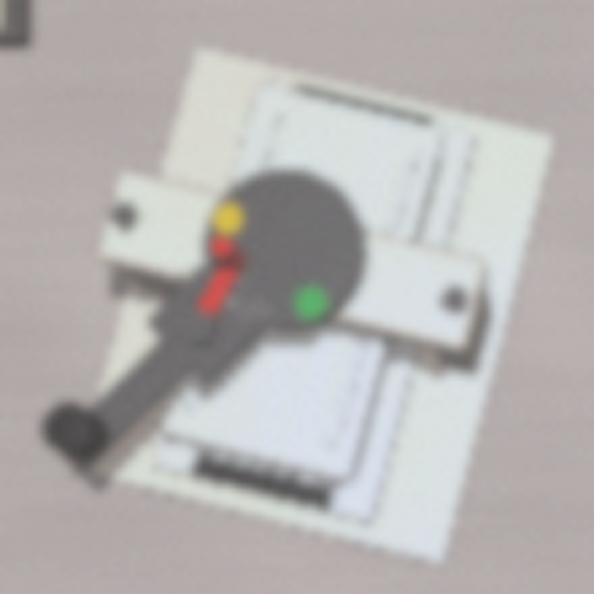

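View pics/s1.png

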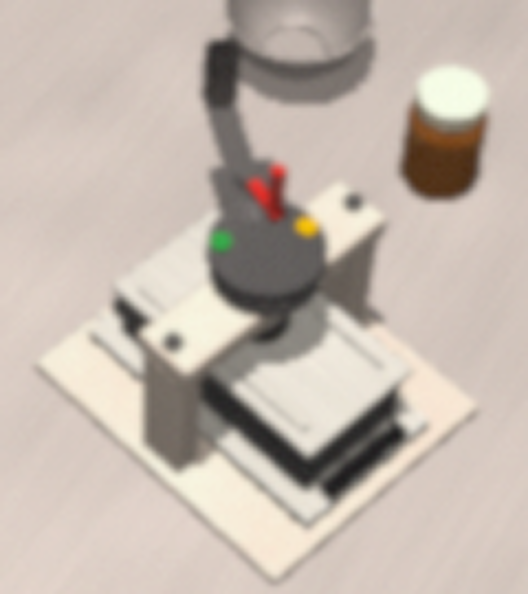

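```bash
cat > fit.py <<'E'
from h import *
from scipy.optimize import least_squares
def model(p):
    x,y,th,h,l=p
    def P(a,b,z): return [x+a*np.cos(th)-b*np.sin(th), y+a*np.sin(th)+b*np.cos(th), z]
    d=np.array([-np.cos(h),np.sin(h)]) # handle dir in press frame, + clockwise
    # clockwise from above of -x : toward +y
    kn=lambda z:P(*(0.14*d),z)
    e=-d; c,s=np.cos(-l),np.sin(-l); el=np.array([c*e[0]-s*e[1],s*e[0]+c*e[1]])
    q=.06*d+.038*el
    return P,kn,P(*q,.232),P(*(.06*d),.19),q
def solve(ptop,pscn,ct,cs,p0):
    def res(p):
        P,kn,tip,_,_=model(p); r=[]
        D={"c++":P(.13,.11,.01),"c+-":P(.13,-.11,.01),"c--":P(-.13,-.11,.01),"c-+":P(-.13,.11,.01),"knob":kn(.23),"tip":tip,"hub":P(0,0,.18)}
        for pts,c in ((ptop,ct),(pscn,cs)):
            for k,uv in pts.items(): r+=list(w2px(c,D[k])-uv)
        return np.array(r)
    return least_squares(res,p0,loss='soft_l1'),res
E
python3 - <<'E'
from fit import *
ct=cam("top"); cs=cam("scene")
T=lambda X,Y:np.array([160+X/5.4-.4,125+Y/5.4-.4]); S=lambda X,Y:np.array([225+X/4.4-.4,115+Y/4.4-.4])
pt={"c++":T(200,45),"c+-":T(552,135),"c--":T(443,562),"knob":T(72,428),"tip":T(222,246),"hub":T(288,246)}
ps={"c+-":S(275,582),"c++":S(478,408),"c--":S(37,365),"knob":S(222,44),"tip":S(279,170)}
s,res=solve(pt,ps,ct,cs,[.646,.126,-.25,.5,-.3])
print(s.x); print(np.round(res(s.x).reshape(-1,2),1))
P,kn,tip,piv,q=model(s.x); print("knob",kn(.23),"tip",tip,"piv",piv)
for h in (-.7,.7):
  print(h,model([*s.x[:3],h,.3])[1](.2))
for l in(-.3,0,.3): print(l,model([*s.x[:4],l])[2])
print("bowl",px2w(ct,112,227,.03),"jar",px2w(ct,128,170,.1))
E
```

```text
[ 0.64574812  0.12508741 -0.27039613  0.52989097 -0.3160029 ]
[[-0.7 -0.4]
 [ 1.1 -0.3]
 [ 0.2  0.2]
 [-0.5 -0.2]
 [ 0.  -0.4]
 [-0.5 -0.1]
 [-0.3  0. ]
 [ 0.4 -0.6]
 [-1.1 -0.8]
 [-0.5  1.5]
 [-0.2  0. ]]
knob [np.float64(0.5482380133051294), np.float64(0.22554526414487464), 0.23] tip [np.float64(0.6375883920159425), np.float64(0.1504489276943199), 0.232] piv [np.float64(0.6039580714691428), np.float64(0.16814077722791865), 0.19]
-0.7 [np.float64(0.5184698011837506), np.float64(0.06677591395762575), 0.2]
0.7 [np.float64(0.5666519336832846), np.float64(0.24060275338729467), 0.2]
-0.3 [np.float64(0.6373009769933461), np.float64(0.14991303323136068), 0.232]
0 [np.float64(0.6304250990970491), np.float64(0.14087364594236454), 0.232]
0.3 [np.float64(0.6211850004482083), np.float64(0.13426995028274014), 0.232]
bowl [0.50321145 0.44942095 0.03      ] jar [0.66586541 0.3836907  0.1       ]
```

```bash
python3 -m inch '[[[-1,0,0,6,0,0,0],[-1,4,-3,10,0,0,-3],[-1,10,-7,10,0,0,-6],[-1,15,-11,10,0,0,-9],[-1,20,-14.5,10,0,0,-12],[-1,25,-18,10,0,0,-15],[-1,30,-21.5,10,0,0,-18],[-1,35,-25,10,0,0,-21],[-1,40,-29,10,0,0,-24],[-1,45,-32.5,10,0,0,-25.7],[-1,48.7,-35,10,0,0,-25.7],[-1,48.7,-35,10,0,0,-25.7],[-1,48.7,-35,10,0,0,-25.7],[-1,48.7,-35,10,0,0,-25.7]]]' 20; python3 - <<'E'
from h import *
c=cam("wrist"); cv2.imwrite("pics/w2.png",c[0]["frame"][:,:,::-1]); s=env.observe(); print(s["position"],s["tool_rot"].round(3),s["ft_force"],s["grip_width"])
E
```

```text
time_s: 2.1
position: [0.6591, 0.1731, 0.3002]
tool_rot: [[0.694, 0.001, -0.72], [0.72, 0.0, 0.694], [0.001, -1.0, -0.0]]
ft_force: [-0.2, 0.5, 0.3]
grip_width: 0.0002
[0.65910703 0.17311916 0.30027797] [[ 0.694  0.001 -0.72 ]
 [ 0.72   0.     0.694]
 [ 0.001 -1.    -0.001]] [-0.34346684  0.51027916  0.42913191] -0.00031505790782537676
```

View pics/w2.png

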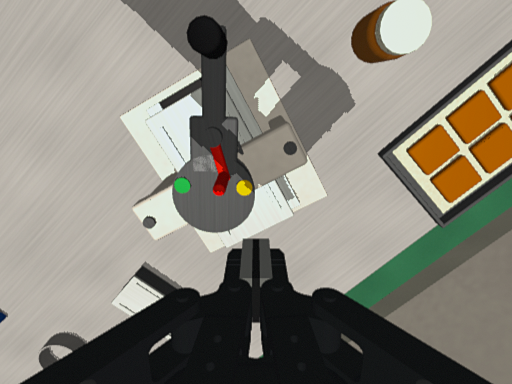

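```bash
python3 - <<'E'
from fit import *
c=cam("wrist"); p=[ 0.64574812,0.12508741,-0.27039613,0.52989097,-0.3160029]
P,kn,tip,piv,q=model(p)
print("tip",w2px(c,tip),"tipbase",w2px(c,[*tip[:2],.19]),"piv",w2px(c,piv),"knob",w2px(c,kn(.23)),"hub",w2px(c,P(0,0,.18)))
print(-c[1].T@c[2])
save(c,"w2z.png",(150,0,300,250),2.4)
for l in(-.3,.3):print(w2px(c,model([*p[:4],l])[2]))
E
```

```text
tip [218.71468461 192.41175881] tipbase [223.5889161  177.99267364] piv [210.79461776 140.05422259] knob [201.74240378  37.96678629] hub [212.90537836 197.33076523]
[0.59752416 0.23115539 0.47474112]
[218.01923093 192.59861573]
[190.99496259 191.74449227]
```

View pics/w2z.png

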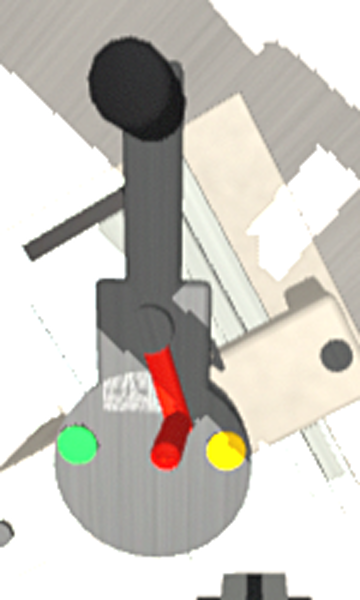

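The wrist view confirms the fit: the post top is at about (219,190) and I predicted (219,192). The lever is on the yellow side. Next I lower beside the post on its yellow side.

```bash
python3 -m inch '[[[-1,0,0,-5,0,0,0],[-1,0,0,-9.6,0,0,0],[-1,0,0,-9.6,0,0,0],[-1,0,0,-9.6,0,0,0]]]'; python3 -m inch '[[[-1,-0.5,-0.5,0,0,0,0],[-1,-0.8,-0.8,0,0,0,0],[-1,-1.1,-1.1,0,0,0,0],[-1,-1.4,-1.4,0,0,0,0],[-1,-1.7,-1.7,0,0,0,0]]]'; python3 - <<'E'
from h import *
c=cam("wrist"); save(c,"w3.png",(130,20,320,330),1.9)
E
```

```text
time_s: 2.7
position: [0.6606, 0.1725, 0.2061]
tool_rot: [[0.695, 0.004, -0.719], [0.719, 0.0, 0.695], [0.003, -1.0, -0.003]]
ft_force: [-0.3, -0.4, 1.1]
grip_width: -0.0003
time_s: 3.32
position: [0.6427, 0.1548, 0.2034]
tool_rot: [[0.695, -0.0, -0.719], [0.719, -0.0, 0.695], [-0.0, -1.0, 0.0]]
ft_force: [0.0, -0.3, -0.9]
grip_width: -0.0
```

View pics/w3.png

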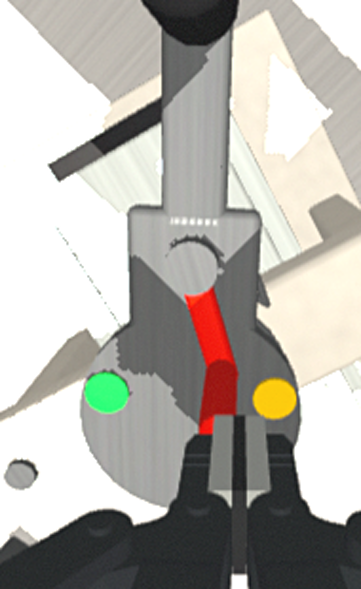

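```bash
python3 - <<'E'
from fit import *
c=cam("wrist"); p=[ 0.64574812,0.12508741,-0.27039613,0.52989097,-0.3]
s=env.observe();print(s["position"],s["ft_force"])
g=lambda P:((w2px(c,P)-[130,20])*1.9).round(0)
for l in (-.3,-.2,-.1):
    t=model([*p[:4],l])[2]; print(l,"tip",g(t),"base",g([*t[:2],.19]))
print("hub",g(model(p)[0](0,0,.18)),"piv",g(model(p)[3]))
X=np.array(s["tool_rot"])
for a in(-.01,0,.01):
  for b in (-.011,.011): print(a,b,g(s["position"]+X@[a,0,b]))
E
```

```text
[0.64268366 0.15478753 0.20356371] [-1.17915415  0.32429744  1.23590083]
-0.3 tip [216. 438.] base [221. 377.]
-0.2 tip [203. 441.] base [210. 379.]
-0.1 tip [190. 442.] base [199. 381.]
hub [190. 423.] piv [189. 275.]
-0.01 -0.011 [211. 425.]
-0.01 0.011 [210. 365.]
0 -0.011 [241. 425.]
0 0.011 [242. 365.]
0.01 -0.011 [271. 425.]
0.01 0.011 [273. 365.]
```

```bash
python3 - <<'E'
from fit import *
s=env.observe()
c=cam("scene"); save(c,"s4.png",(225,95,345,230),4.4); print("tcp scene",(w2px(c,s["position"])-[225,95])*4.4)
c=cam("wrist"); save(c,"w4.png",(180,180,300,300),5); print("tcp", (w2px(c,s["position"])-[180,180])*5)
E
```

```text
tcp scene [283.54645987 281.51898365]
tcp [381.42422925 241.39139373]
```

View pics/s4.png

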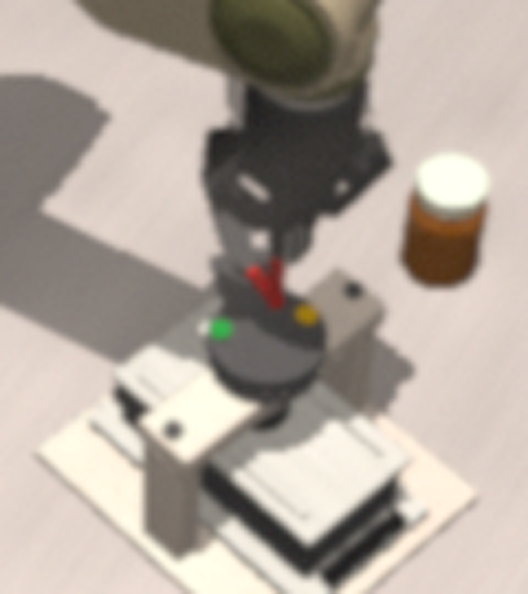

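View pics/w4.png

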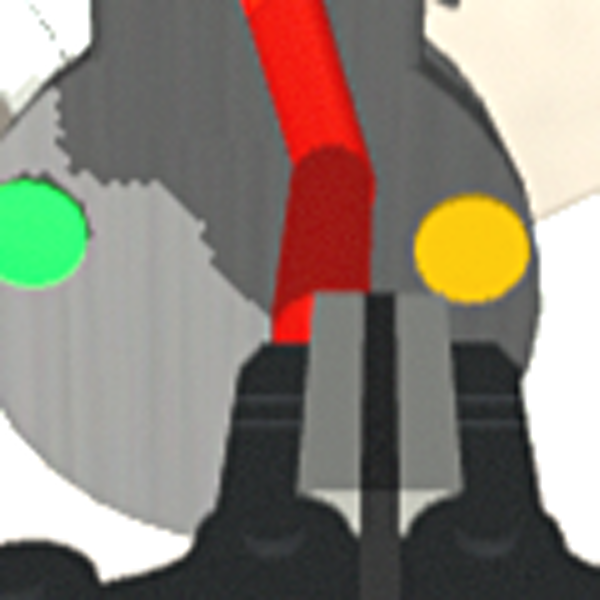

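```bash
python3 - <<'E'
from fit import *
s=env.observe(); print(env.grip_depth)
c=cam("wrist"); X=np.array(s["tool_rot"]); p=np.array(s["position"])
for z in (0,.01,.02,.03,.04):
  print(z,[(w2px(c,p+[0,0,z]+X@[0,0,b])-[180,180])*5 for b in (-.011,0,.011)])
c=cam("top"); save(c,"t5.png",(160,125,270,235),5.4); print("tcp",(w2px(c,p)-[160,125])*5.4)
E
```

```text
0.0187
0 [array([383.02247128, 319.36603287]), array([383.16666539, 240.81850484]), array([383.31630929, 159.30228366])]
0.01 [array([383.33403985, 359.66935434]), array([383.49176324, 277.84859777]), array([383.65576197, 192.772441  ])]
0.02 [array([383.67888296, 404.27694407]), array([383.85229465, 318.91473038]), array([384.03298976, 229.96723818])]
0.03 [array([384.06263174, 453.91722206]), array([384.25438656, 364.71478836]), array([384.45466975, 271.54503766])]
0.04 [array([384.49226388, 509.49279708]), array([384.70566486, 416.11739691]), array([384.92915118, 318.329078  ])]
tcp [218.63271239 241.73829279]
```

View pics/t5.png

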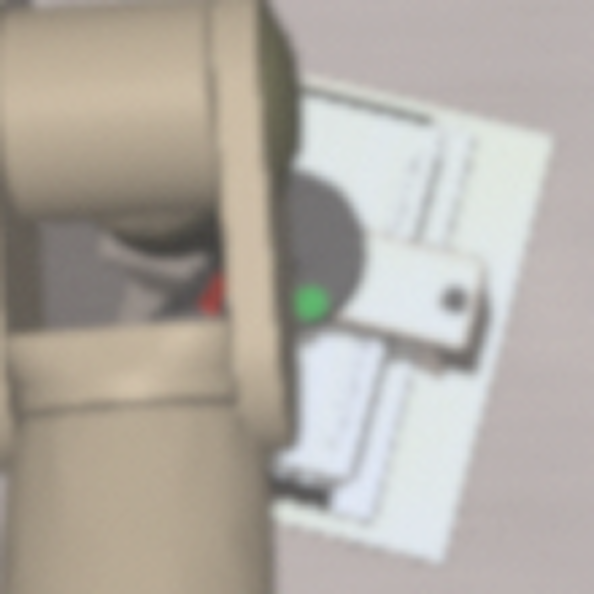

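```bash
python3 -m inch '[[[-1,1,1,0,0,0,0],[-1,1.8,1.8,0,0,0,0],[-1,1.8,1.8,0,0,0,0],[-1,1.8,1.8,0,0,0,0]]]'; python3 - <<'E'
from fit import *
s=env.observe(); p=s["position"]
c=cam("scene"); save(c,"s6.png",(260,130,320,190),9); print("tcp scene",(w2px(c,p)-[260,130])*9,(w2px(c,p+[0,0,.03])-[260,130])*9)
c=cam("wrist"); save(c,"w6.png",(180,150,330,300),4); print("tcp", (w2px(c,s["position"])-[180,150])*4)
E
```

```text
time_s: 4.12
position: [0.6608, 0.173, 0.2033]
tool_rot: [[0.695, -0.0, -0.719], [0.719, -0.0, 0.695], [-0.0, -1.0, 0.0]]
ft_force: [-0.9, 0.1, 0.4]
grip_width: 0.0
tcp scene [338.00839868 247.32460804] [344.75480257 190.29317644]
tcp [307.07912201 312.25541606]
```

View pics/s6.png

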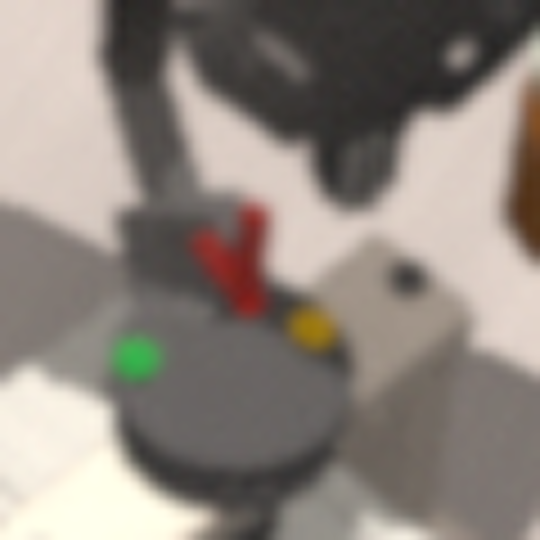

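View pics/w6.png

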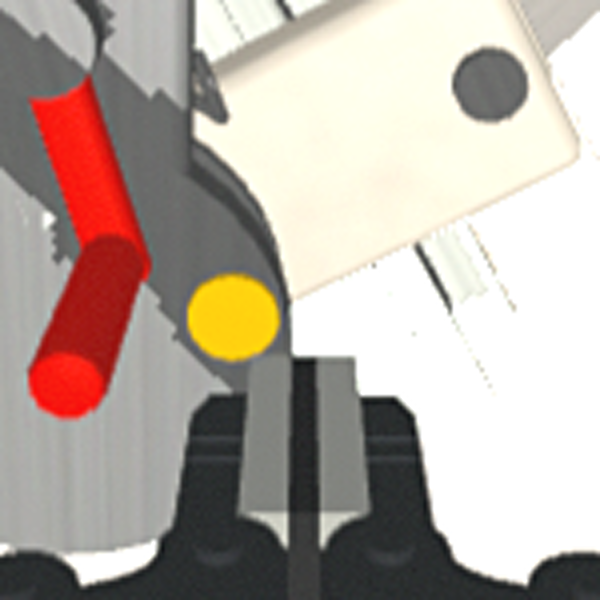

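The picture shows the fingertips about 25–30 mm higher than the reported TCP. They passed over the post without touching it, and the lever hasn't moved. I'll go lower in small steps and watch the force.

```bash
python3 -m inch '[[[-1,0.4,0.4,-0.8,0,0,0],[-1,0.4,0.4,-1.0,0,0,0],[-1,0.4,0.4,-1.0,0,0,0]]]'; python3 -m inch '[[[-1,0,0,-0.5,0,0,0],[-1,0,0,-1,0,0,0],[-1,0,0,-1.2,0,0,0],[-1,0,0,-1.2,0,0,0]]]'; python3 - <<'E'
from fit import *
s=env.observe(); p=s["position"]
c=cam("scene"); save(c,"s7.png",(260,130,320,190),9); print("tcp scene",(w2px(c,p)-[260,130])*9,(w2px(c,p+[0,0,.03])-[260,130])*9)
c=cam("wrist"); save(c,"w7.png",(180,150,330,300),4); print("tcp", (w2px(c,s["position"])-[180,150])*4)
E
```

```text
time_s: 4.6
position: [0.6648, 0.1771, 0.193]
tool_rot: [[0.695, -0.001, -0.719], [0.719, -0.0, 0.695], [-0.001, -1.0, 0.001]]
ft_force: [-0.2, 0.1, 0.1]
grip_width: -0.0
time_s: 5.1
position: [0.6648, 0.1771, 0.1812]
tool_rot: [[0.695, -0.0, -0.719], [0.719, -0.0, 0.695], [-0.0, -1.0, 0.0]]
ft_force: [0.2, 0.3, -0.5]
grip_width: -0.0002
tcp scene [349.38705471 284.81618673] [356.24113183 229.19307865]
tcp [306.17362151 311.86441007]
```

View pics/s7.png

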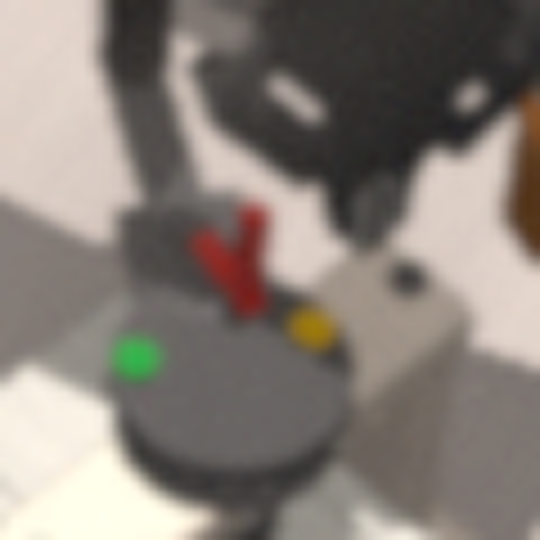

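View pics/w7.png

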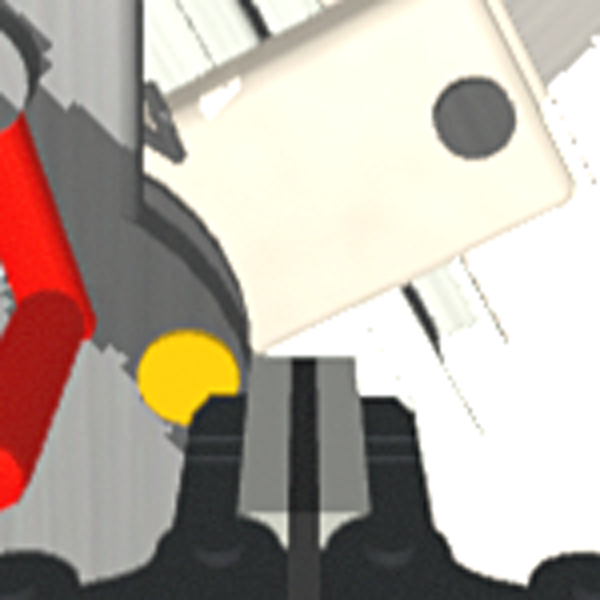

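```bash
python3 -m inch '[[[-1,-0.3,-0.3,-0.5,0,0,0],[-1,-0.8,-0.8,-0.5,0,0,0],[-1,-1.2,-1.2,-0.5,0,0,0],[-1,-1.6,-1.6,-0.5,0,0,0],[-1,-1.9,-1.9,-0.5,0,0,0],[-1,-2.2,-2.2,-0.5,0,0,0]]]'; python3 - <<'E'
from fit import *
s=env.observe(); print(s["position"],s["ft_force"])
c=cam("scene"); save(c,"s8.png",(260,130,320,190),7)
c=cam("wrist"); save(c,"w8.png",(130,100,330,300),3)
E
```

```text
time_s: 5.95
position: [0.6448, 0.1556, 0.177]
tool_rot: [[0.695, 0.006, -0.719], [0.719, 0.001, 0.695], [0.005, -1.0, -0.003]]
ft_force: [5.5, 0.4, -0.2]
grip_width: -0.0001
[0.64482478 0.1555711  0.17701586] [ 5.54359939  0.42083059 -0.17294921]
```

View pics/s8.png

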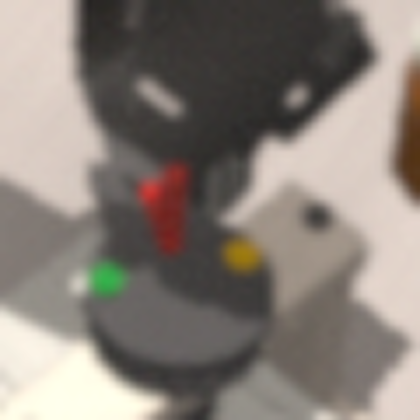

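View pics/w8.png

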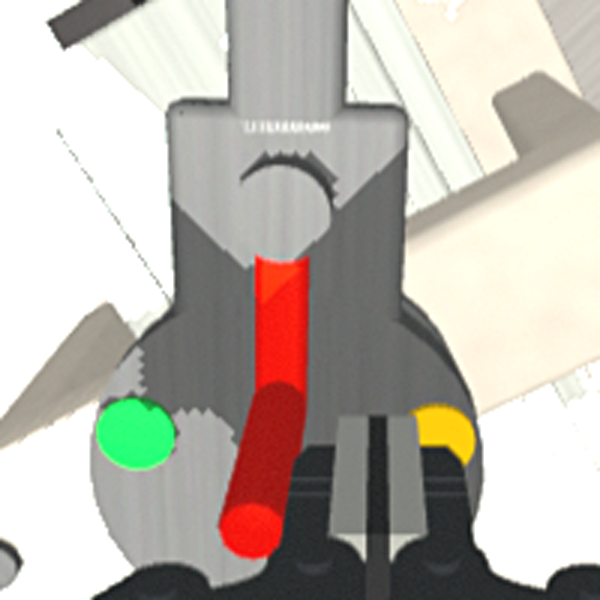

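The lever is now at mid-travel, pushed by the outer edge of the finger at about 5.5 N. I'll push on to the green stop.

```bash
python3 -m inch '[[[-1,-0.4,-0.3,0,0,0,0],[-1,-0.7,-0.5,0,0,0,0],[-1,-0.9,-0.65,0,0,0,0],[-1,-1.1,-0.8,0,0,0,0],[-1,-1.1,-0.8,0,0,0,0]]]'; python3 - <<'E'
from fit import *
s=env.observe(); print(s["position"],s["ft_force"])
c=cam("wrist"); save(c,"w9.png",(130,100,330,300),3)
E
```

```text
time_s: 6.68
position: [0.6339, 0.1472, 0.1772]
tool_rot: [[0.695, 0.006, -0.719], [0.719, 0.001, 0.695], [0.005, -1.0, -0.004]]
ft_force: [9.8, 2.4, -1.4]
grip_width: 0.0003
[0.63387965 0.14717511 0.17721074] [ 9.75926792  2.37804454 -1.40948832]
```

View pics/w9.png

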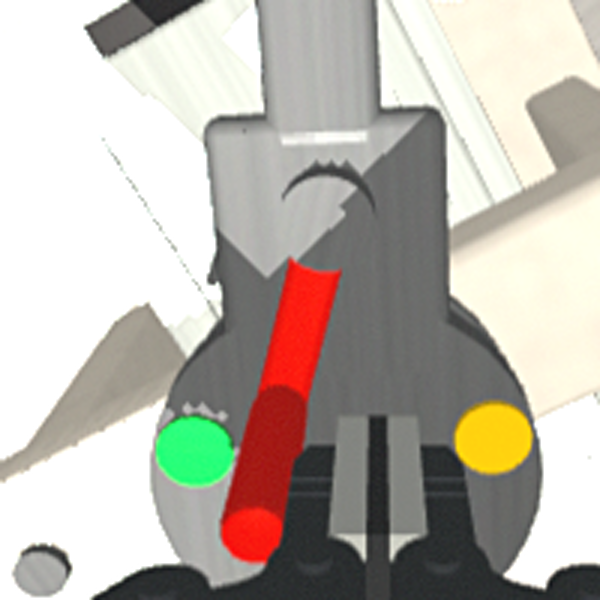

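```bash
python3 -m inch '[[[-1,-0.15,-0.1,0,0,0,0],[-1,-0.3,-0.2,0,0,0,0],[-1,-0.3,-0.2,0,0,0,0]]]'; python3 - <<'E'
from fit import *
c=cam("wrist"); save(c,"w10.png",(130,100,330,300),3)
p=[ 0.64574812,0.12508741,-0.27039613,0.52989097,-0.3]
g=lambda P:((w2px(c,P)-[130,100])*3).round(0)
for l in (.2,.25,.3):
    t=model([*p[:4],l])[2]; print(l,"tip",g(t),"base",g([*t[:2],.19]))
print("hub",g(model(p)[0](0,0,.18)),"piv",g(model(p)[3]))
E
```

```text
time_s: 7.1
position: [0.6305, 0.145, 0.1773]
tool_rot: [[0.695, 0.005, -0.719], [0.719, 0.001, 0.695], [0.004, -1.0, -0.003]]
ft_force: [7.1, 1.0, 0.2]
grip_width: -0.0002
0.2 tip [314. 554.] base [326. 422.]
0.25 tip [301. 551.] base [317. 420.]
0.3 tip [289. 548.] base [308. 417.]
hub [362. 495.] piv [371. 241.]
```

View pics/w10.png

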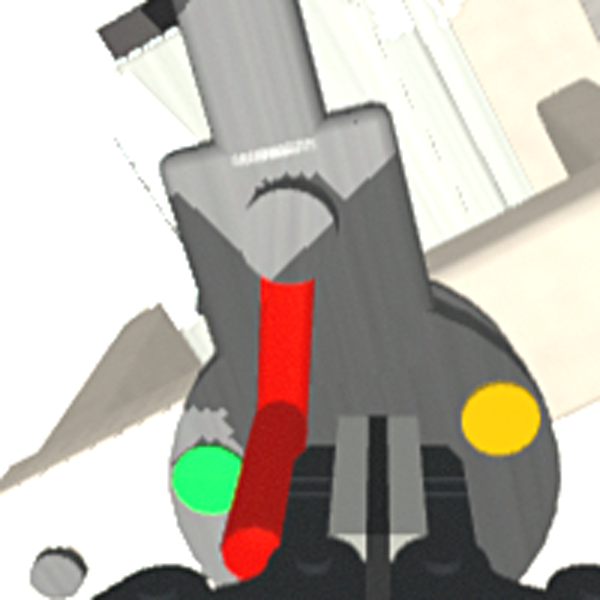

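The lever is fully over to green at its stop. The last push made the handle slip back a little, which does no harm with the pawl on tighten. I'll retreat and look.

```bash
python3 -m inch '[[[-1,0.8,0.8,0,0,0,0],[-1,1.5,1.5,0,0,0,0],[-1,1.5,1.5,5,0,0,0],[-1,1.5,1.5,10,0,0,0],[-1,1.5,1.5,12,0,0,0],[-1,1.5,1.5,12,0,0,0]]]'; python3 - <<'E'
from fit import *
c=cam("wrist"); save(c,"w11.png",(130,0,380,250),2.4); save(cam("scene"),"s11.png",(225,95,345,230),4.4)
E
```

```text
time_s: 7.9
position: [0.6444, 0.1606, 0.2976]
tool_rot: [[0.695, 0.003, -0.719], [0.719, 0.0, 0.695], [0.002, -1.0, -0.002]]
ft_force: [0.3, -0.6, -0.9]
grip_width: 0.0002
```

View pics/w11.png

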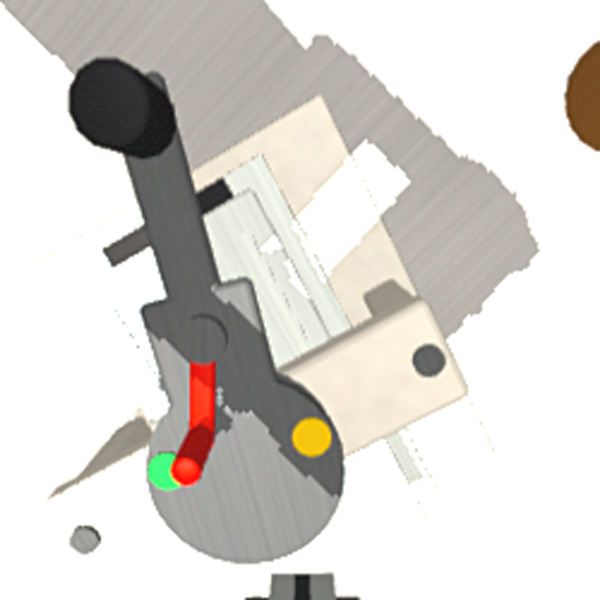

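View pics/s11.png

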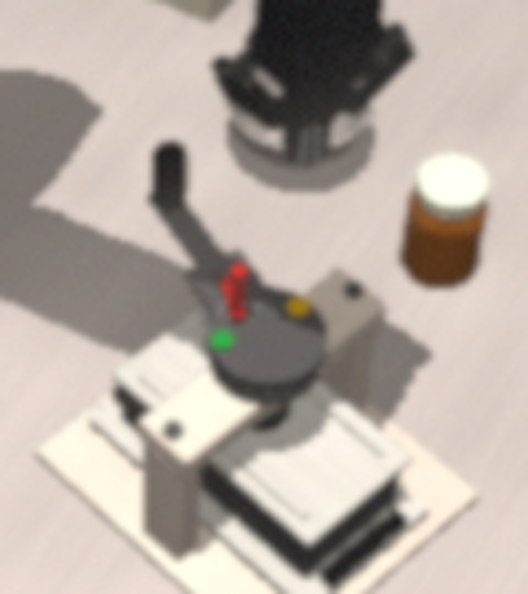

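```bash
cat >> fit.py <<'E'
PR=[0.64574812,0.12508741,-0.27039613]
def hl(obs,x0=(.3,.3)):
    # obs: list of (cam,'knob'|'tip'|..., uv)
    def r(q):
        P,kn,tip,piv,_=model([*PR,*q]); D={"knob":kn(.23),"tip":tip}
        return np.concatenate([w2px(c,D[k])-uv for c,k,uv in obs])
    s=least_squares(r,x0); return s.x,r(s.x).round(1)
E
python3 - <<'E'
from fit import *
w=cam("wrist"); c=cam("scene")
print(hl([(w,"knob",[173.3,43.3]),(w,"tip",[207.5,196])]))
q,_=hl([(w,"knob",[173.3,43.3]),(w,"tip",[207.5,196]),(c,"knob",[263.4,128.6]),(c,"tip",[279,155.5])]); print(q,_)
for h in (q[0],.7,.35,0,-.35,-.7):
  k=np.array(model([*PR,h,.3])[1](.2)); d=k[:2]-PR[:2]; print(h,k.round(4),"radial deg",np.degrees(np.arctan2(d[1],d[0])).round(1))
E
```

```text
(array([0.25277074, 0.29691709]), array([ 1.6,  3.8, -0.2,  5. ]))
[0.25353285 0.29537452] [ 1.7  3.7 -0.2  5.  -0.4  0.8 -0.2  0.5]
0.25353284578083685 [0.5245 0.1951 0.2   ] radial deg 150.0
0.7 [0.5667 0.2406 0.2   ] radial deg 124.4
0.35 [0.5318 0.2065 0.2   ] radial deg 144.5
0 [0.5108 0.1625 0.2   ] radial deg 164.5
-0.35 [0.5062 0.114  0.2   ] radial deg -175.4
-0.7 [0.5185 0.0668 0.2   ] radial deg -155.4
```

The lever is at +0.296, which is its stop, and the handle is at +0.25. Now I'll move over the knob with the jaws tangential and half open.

```bash
python3 -m inch '[[[-0.1,-3,0.9,0,0,0,4],[-0.1,-6,1.8,0,0,0,8],[-0.1,-9,2.6,0,0,0,12],[-0.1,-12,3.45,0,0,0,14],[-0.1,-12,3.45,0,0,0,14],[-0.1,-12,3.45,0,0,0,14]]]'; python3 - <<'E'
from fit import *
s=env.observe();print(s["position"],s["grip_width"],s["q"])
w=cam("wrist"); save(w,"w12.png",(100,60,400,360),2); 
k=model([*PR,.253,.3])[1]; print([(w2px(w,k(z))-[100,60])*2 for z in (.18,.23)])
save(cam("scene"),"s12.png",(225,75,345,210),4.4)
E
```

```text
time_s: 8.85
position: [0.5243, 0.1944, 0.2959]
tool_rot: [[0.501, -0.001, -0.866], [0.866, -0.0, 0.501], [-0.001, -1.0, 0.001]]
ft_force: [0.0, 0.0, -0.6]
grip_width: 0.0385
[0.52430507 0.19440321 0.29585584] 0.038464018383932284 [ 8.21844578e+00  2.01083875e+01  6.12631190e+01 -8.29021137e-03
  9.86731952e+01 -5.17259768e+01]
[array([313.38258791, 232.49557784]), array([313.80074966, 266.37045634])]
```

View pics/w12.png

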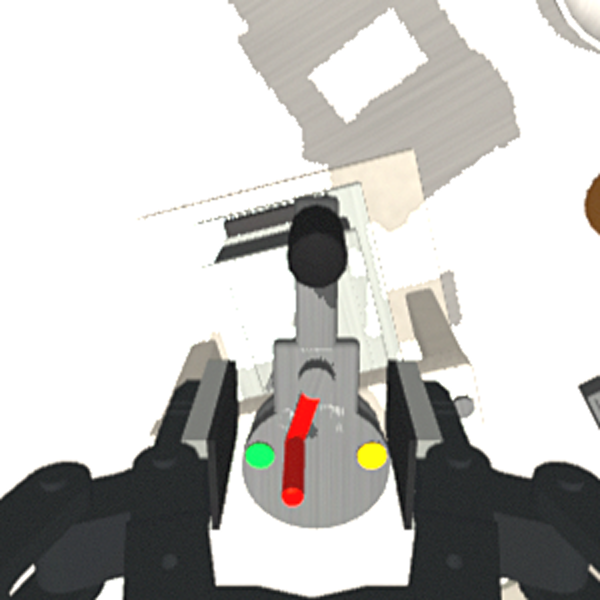

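View pics/s12.png

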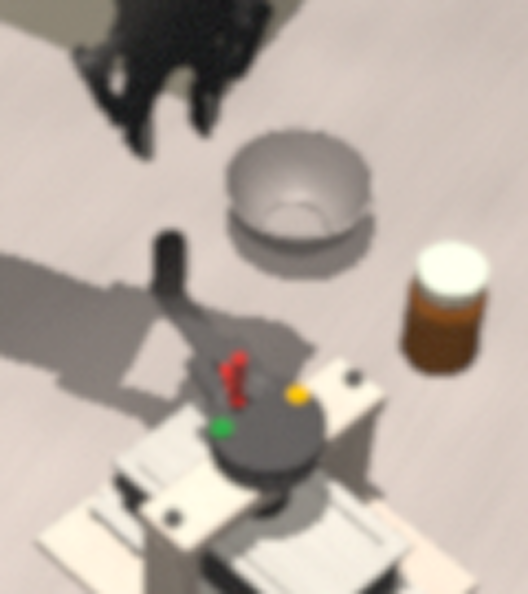

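```bash
python3 -m inch '[[[-0.1,0,0.1,-4,0,0,0],[-0.1,0,0.1,-8,0,0,0],[-0.1,0,0.1,-10,0,0,0],[-0.1,0,0.1,-11.5,0,0,0],[-0.1,0,0.1,-11.5,0,0,0]]]'; python3 - <<'E'
from fit import *
s=env.observe();print(s["position"],s["grip_width"],s["ft_force"])
w=cam("wrist"); save(w,"w13.png",(100,60,400,360),2); 
save(cam("scene"),"s13.png",(225,75,345,210),4.4)
E
```

```text
time_s: 9.57
position: [0.5239, 0.1952, 0.1801]
tool_rot: [[0.501, -0.003, -0.865], [0.865, -0.0, 0.501], [-0.002, -1.0, 0.002]]
ft_force: [0.5, 0.1, 0.3]
grip_width: 0.0384
[0.52393173 0.19522571 0.18009436] 0.03844132007348783 [0.49881158 0.13026765 0.34086621]
```

View pics/w13.png

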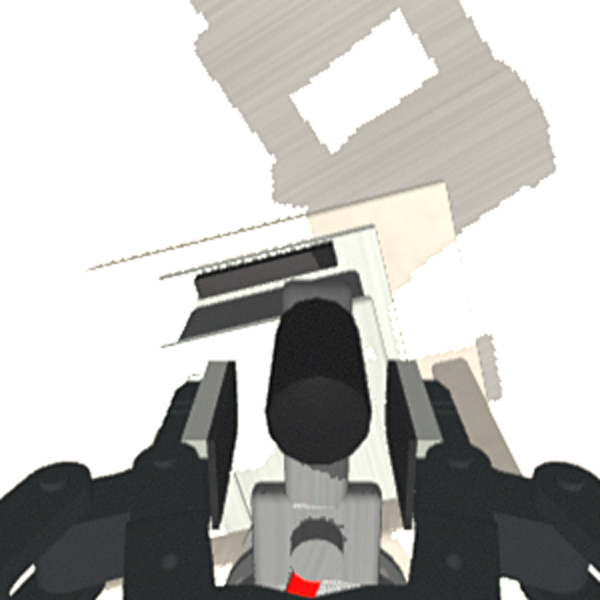

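View pics/s13.png

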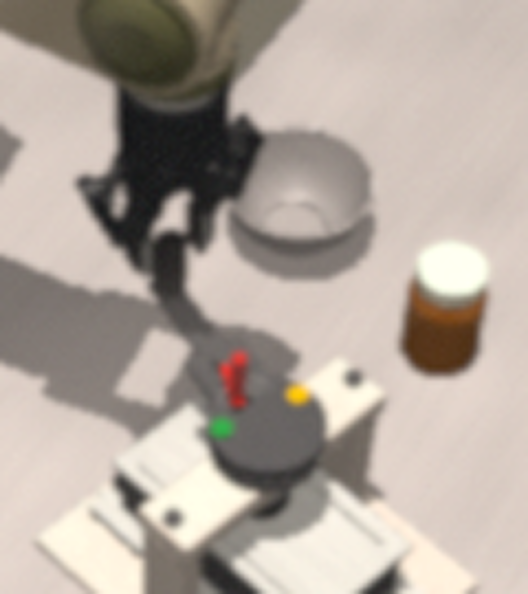

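```bash
cat > arc.py <<'E'
import sys,numpy as np
def pt(h):
    a=np.pi-0.27039613-h; return np.array([64.5748+14*np.cos(a),12.5087+14*np.sin(a)])
def tab(h0,hs):
    for h in hs:
        d=pt(h)-pt(h0); print(round(h,3),"%.2f,%.2f,0,0,0,%.1f"%(d[0],d[1],-np.degrees(h-h0)))
E
python3 - <<'E'
from arc import *
tab(.25,np.arange(.15,-.751,-.1))
print();tab(-.72,np.arange(-.67,.74,.1))
E
python3 -m inch '[[[-0.1,0,0,-0.8,0,0,0],[-0.1,0,0,-0.8,0,0,0]]]'
```

```text
0.15 -0.63,-1.25,0,0,0,5.7
0.05 -1.14,-2.55,0,0,0,11.5
-0.05 -1.51,-3.90,0,0,0,17.2
-0.15 -1.75,-5.28,0,0,0,22.9
-0.25 -1.85,-6.68,0,0,0,28.6
-0.35 -1.81,-8.07,0,0,0,34.4
-0.45 -1.63,-9.46,0,0,0,40.1
-0.55 -1.31,-10.82,0,0,0,45.8
-0.65 -0.86,-12.15,0,0,0,51.6
-0.75 -0.27,-13.42,0,0,0,57.3

-0.67 -0.29,0.64,0,0,0,-2.9
-0.57 -0.77,1.95,0,0,0,-8.6
-0.47 -1.11,3.31,0,0,0,-14.3
-0.37 -1.32,4.69,0,0,0,-20.1
-0.27 -1.39,6.09,0,0,0,-25.8
-0.17 -1.32,7.49,0,0,0,-31.5
-0.07 -1.11,8.87,0,0,0,-37.2
0.03 -0.76,10.23,0,0,0,-43.0
0.13 -0.28,11.54,0,0,0,-48.7
0.23 0.33,12.80,0,0,0,-54.4
0.33 1.06,13.99,0,0,0,-60.2
0.43 1.90,15.11,0,0,0,-65.9
0.53 2.86,16.13,0,0,0,-71.6
0.63 3.91,17.05,0,0,0,-77.3
0.73 5.05,17.87,0,0,0,-83.1
time_s: 9.93
position: [0.5237, 0.1955, 0.173]
tool_rot: [[0.5, -0.001, -0.866], [0.866, -0.0, 0.5], [-0.0, -1.0, 0.001]]
ft_force: [-0.3, -0.9, -0.7]
grip_width: 0.0386
```

```bash
python3 -m inch '[[[-0.1,-0.63,-1.25,0,0,0,5.7],[-0.1,-1.14,-2.55,0,0,0,11.5],[-0.1,-1.51,-3.9,0,0,0,17.2],[-0.1,-1.75,-5.28,0,0,0,22.9]]]'; python3 - <<'E'
from fit import *
s=env.observe();print(s["ft_force"])
w=cam("wrist"); save(w,"w14.png",(100,60,400,360),2); 
E
```

```text
time_s: 10.42
position: [0.5063, 0.1426, 0.1736]
tool_rot: [[0.12, 0.0, -0.993], [0.993, 0.0, 0.121], [0.0, -1.0, -0.0]]
ft_force: [0.8, 0.5, -0.4]
grip_width: 0.0384
[ 0.82086486  0.54715061 -0.38404978]
```

View pics/w14.png

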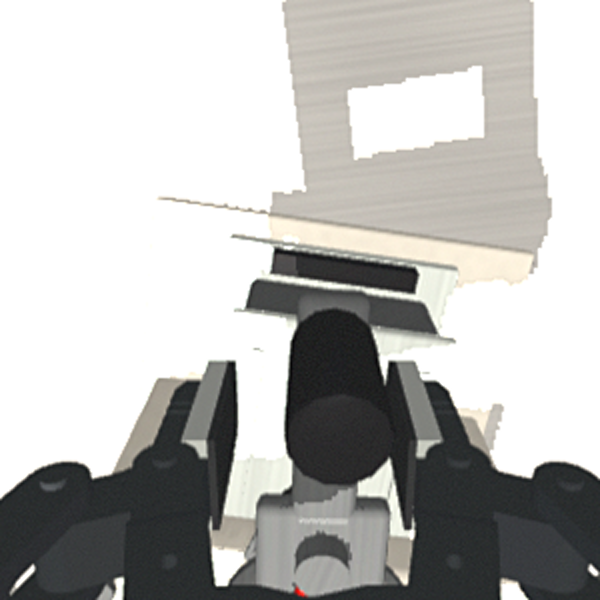

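```bash
python3 -m inch '[[[-0.1,-0.1,-1.4,0,0,0,5.7],[-0.1,-0.06,-2.79,0,0,0,11.5],[-0.1,0.12,-4.18,0,0,0,17.2],[-0.1,0.44,-5.54,0,0,0,22.9],[-0.1,0.89,-6.87,0,0,0,28.7],[-0.1,1.3,-7.76,0,0,0,32.7]]]'; python3 -m inch '[[[-0.1,-0.29,0.64,0,0,0,-2.9],[-0.1,-0.77,1.95,0,0,0,-8.6],[-0.1,-1.11,3.31,0,0,0,-14.3],[-0.1,-1.32,4.69,0,0,0,-20.1],[-0.1,-1.39,6.09,0,0,0,-25.8],[-0.1,-1.32,7.49,0,0,0,-31.5]]]';  python3 - <<'E'
from arc import *
tab(-.17,np.arange(-.07,.74,.1))
from h import *
s=env.observe();print(s["position"],s["ft_force"])
w=cam("wrist"); save(w,"w15.png",(100,60,400,360),2); 
E
```

```text
time_s: 11.22
position: [0.5195, 0.0652, 0.1737]
tool_rot: [[-0.432, -0.0, -0.902], [0.902, 0.0, -0.432], [0.0, -1.0, -0.0]]
ft_force: [-0.9, 1.2, 0.7]
grip_width: 0.0386
time_s: 11.98
position: [0.5061, 0.1398, 0.1736]
tool_rot: [[0.109, -0.0, -0.994], [0.994, -0.002, 0.109], [-0.002, -1.0, -0.0]]
ft_force: [0.9, -5.5, -0.2]
grip_width: 0.0386
-0.07 0.21,1.38,0,0,0,-5.7
0.03 0.56,2.74,0,0,0,-11.5
0.13 1.04,4.05,0,0,0,-17.2
0.23 1.65,5.31,0,0,0,-22.9
0.33 2.38,6.51,0,0,0,-28.6
0.43 3.23,7.62,0,0,0,-34.4
0.53 4.18,8.64,0,0,0,-40.1
0.63 5.23,9.57,0,0,0,-45.8
0.73 6.37,10.38,0,0,0,-51.6
[0.50614674 0.13977507 0.17362655] [ 0.8583618  -5.52743566 -0.18822918]
```

View pics/w15.png

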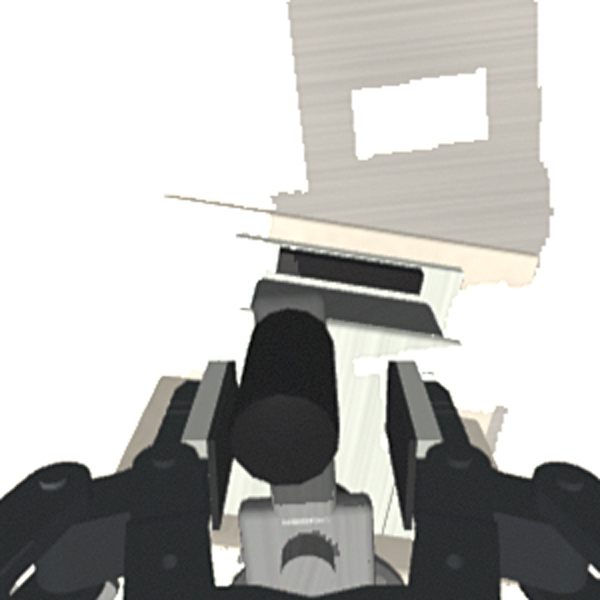

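The force is 5.5 N, so the ratchet is engaged and the foot is still in the air. I'll continue the stroke.

```bash
python3 -m inch '[[[-0.1,0.21,1.38,0,0,0,-5.7],[-0.1,0.56,2.74,0,0,0,-11.5],[-0.1,1.04,4.05,0,0,0,-17.2],[-0.1,1.65,5.31,0,0,0,-22.9]]]'; python3 - <<'E'
from arc import *
tab(.23,np.arange(.28,.74,.05))
from h import *
s=env.observe();f=s["ft_force"];x=s["tool_rot"][:,0];print(f,"tang",f@x)
E
```

```text
time_s: 12.52
position: [0.522, 0.193, 0.1736]
tool_rot: [[0.485, -0.002, -0.875], [0.875, -0.001, 0.485], [-0.002, -1.0, 0.001]]
ft_force: [-3.2, -5.2, 2.2]
grip_width: 0.0384
0.28 0.35,0.61,0,0,0,-2.9
0.33 0.73,1.19,0,0,0,-5.7
0.38 1.14,1.76,0,0,0,-8.6
0.43 1.58,2.31,0,0,0,-11.5
0.48 2.04,2.83,0,0,0,-14.3
0.53 2.53,3.33,0,0,0,-17.2
0.58 3.05,3.80,0,0,0,-20.1
0.63 3.59,4.25,0,0,0,-22.9
0.68 4.14,4.67,0,0,0,-25.8
0.73 4.72,5.07,0,0,0,-28.6
[-3.21561095 -5.19290215  2.20659282] tang -6.10574725561618
```

```bash
python3 -m inch '[[[-0.1,0.73,1.19,0,0,0,-5.7],[-0.1,1.58,2.31,0,0,0,-11.5]]]'; python3 - <<'E'
from h import *
s=env.observe();f=s["ft_force"];x=s["tool_rot"][:,0];print(f,"tang",f@x)
E
```

```text
time_s: 12.78
position: [0.5377, 0.2162, 0.1736]
tool_rot: [[0.649, -0.002, -0.76], [0.76, -0.001, 0.649], [-0.002, -1.0, 0.001]]
ft_force: [-4.4, -4.1, 2.9]
grip_width: 0.0384
[-4.430637   -4.13668389  2.93939416] tang -6.030254537567088
```

Still about 6 N, so the foot is in the air. I'll go on to φ=0.58, then 0.70.

```bash
python3 -m inch '[[[-0.1,0.95,1.02,0,0,0,-5.7],[-0.1,1.47,1.49,0,0,0,-8.6]]]'; python3 - <<'E'
from h import *
s=env.observe();f=s["ft_force"];x=s["tool_rot"][:,0];print(f,"tang",f@x)
from arc import *
tab(.58,[.64,.70])
E
```

```text
time_s: 13.02
position: [0.5525, 0.2314, 0.1735]
tool_rot: [[0.755, -0.002, -0.656], [0.656, -0.001, 0.755], [-0.002, -1.0, 0.001]]
ft_force: [-4.8, -1.4, 2.6]
grip_width: 0.0384
[-4.83970649 -1.39531582  2.58436626] tang -4.57420602164027
0.64 0.65,0.53,0,0,0,-3.4
0.7 1.33,1.03,0,0,0,-6.9
```

```bash
python3 -m inch '[[[-0.1,0.65,0.53,0,0,0,-3.4],[-0.1,1.33,1.03,0,0,0,-6.9],[-0.1,1.33,1.03,0,0,0,-6.9]]]'; python3 - <<'E'
from h import *
s=env.observe();f=s["ft_force"];x=s["tool_rot"][:,0];print(f,"tang",f@x)
from arc import *
tab(.70,np.arange(.6,-.73,-.1))
w=cam("wrist"); save(w,"w16.png",(100,60,400,360),2); 
E
```

```text
time_s: 13.4
position: [0.5662, 0.2418, 0.1733]
tool_rot: [[0.827, -0.001, -0.563], [0.563, 0.0, 0.827], [-0.001, -1.0, 0.001]]
ft_force: [-2.3, 0.1, -0.5]
grip_width: 0.0385
[-2.32847106  0.13203917 -0.48358265] tang -1.8504065718686944
0.6 -1.11,-0.85,0,0,0,5.7
0.5 -2.14,-1.80,0,0,0,11.5
0.4 -3.06,-2.85,0,0,0,17.2
0.3 -3.87,-3.99,0,0,0,22.9
0.2 -4.57,-5.21,0,0,0,28.6
0.1 -5.14,-6.48,0,0,0,34.4
0.0 -5.58,-7.81,0,0,0,40.1
-0.1 -5.89,-9.18,0,0,0,45.8
-0.2 -6.06,-10.57,0,0,0,51.6
-0.3 -6.08,-11.97,0,0,0,57.3
-0.4 -5.97,-13.36,0,0,0,63.0
-0.5 -5.72,-14.74,0,0,0,68.8
-0.6 -5.34,-16.08,0,0,0,74.5
-0.7 -4.82,-17.38,0,0,0,80.2
```

View pics/w16.png

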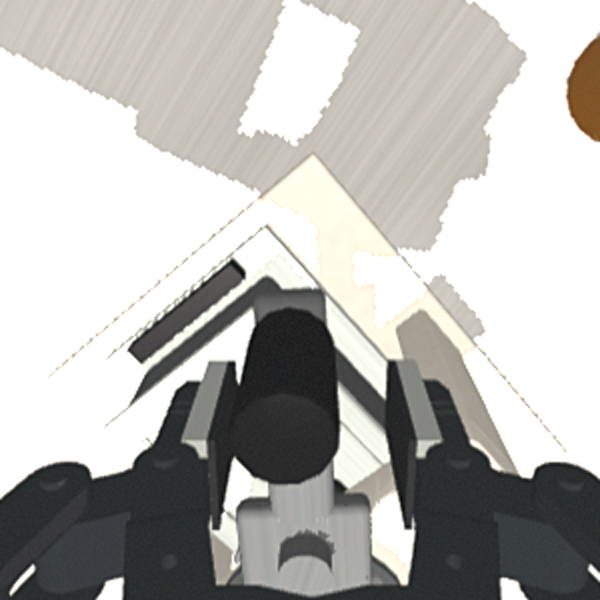

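```bash
python3 -m inch '[[[-0.1,-1.11,-0.85,0,0,0,5.7],[-0.1,-2.14,-1.8,0,0,0,11.5],[-0.1,-3.06,-2.85,0,0,0,17.2],[-0.1,-3.87,-3.99,0,0,0,22.9],[-0.1,-4.57,-5.21,0,0,0,28.6],[-0.1,-5.14,-6.48,0,0,0,34.4],[-0.1,-5.58,-7.81,0,0,0,40.1],[-0.1,-5.89,-9.18,0,0,0,45.8],[-0.1,-6.06,-10.57,0,0,0,51.6],[-0.1,-6.08,-11.97,0,0,0,57.3],[-0.1,-5.97,-13.36,0,0,0,63],[-0.1,-5.72,-14.74,0,0,0,68.8],[-0.1,-5.34,-16.08,0,0,0,74.5],[-0.1,-4.82,-17.38,0,0,0,80.2],[-0.1,-4.82,-17.38,0,0,0,80.2]]]'
python3 - <<'E'
from arc import *
for a,b in ((-.7,(-.6,-.5,-.4)),(-.4,(-.35,-.3,-.25,-.2)),(-.2,(-.1,)),(-.1,(0,)),(0,(.1,)),(.1,(.2,)),(.2,(.3,)),(.3,(.4,)),(.4,(.5,)),(.5,(.6,)),(.6,(.7,))): tab(a,b)
E
```

```text
time_s: 15.32
position: [0.5186, 0.067, 0.1735]
tool_rot: [[-0.412, 0.001, -0.911], [0.911, -0.0, -0.412], [-0.001, -1.0, -0.001]]
ft_force: [-0.8, 0.4, -0.6]
grip_width: 0.0382
-0.6 -0.52,1.30,0,0,0,-5.7
-0.5 -0.90,2.64,0,0,0,-11.5
-0.4 -1.15,4.02,0,0,0,-17.2
-0.35 -0.07,0.70,0,0,0,-2.9
-0.3 -0.11,1.39,0,0,0,-5.7
-0.25 -0.11,2.09,0,0,0,-8.6
-0.2 -0.08,2.79,0,0,0,-11.5
-0.1 0.17,1.39,0,0,0,-5.7
0 0.31,1.37,0,0,0,-5.7
0.1 0.44,1.33,0,0,0,-5.7
0.2 0.57,1.28,0,0,0,-5.7
0.3 0.70,1.21,0,0,0,-5.7
0.4 0.81,1.14,0,0,0,-5.7
0.5 0.92,1.05,0,0,0,-5.7
0.6 1.02,0.95,0,0,0,-5.7
0.7 1.11,0.85,0,0,0,-5.7
```

```bash
cat > f.py <<'E'
from rig import env
import numpy as np
s=env.observe();f=s["ft_force"];x=s["tool_rot"][:,0];p=s["position"]
a=np.arctan2(p[1]-.12509,p[0]-.64575);h=np.pi-.2704-a; h=(h+np.pi)%(2*np.pi)-np.pi
print(f.round(1),"tang %.2f"%-(f@x),"phi %.3f"%h,"effort1",s["joint_efforts"][0].round(2))
E
python3 f.py
```

```text
[-0.8  0.4 -0.6] tang -0.67 phi -0.699 effort1 -0.82
```

```bash
python3 -m inch '[[[-0.1,-0.52,1.3,0,0,0,-5.7],[-0.1,-0.9,2.64,0,0,0,-11.5],[-0.1,-1.15,4.02,0,0,0,-17.2]]]' | tail -0; python3 f.py; python3 -m inch '[[[-0.1,-0.07,0.7,0,0,0,-2.9],[-0.1,-0.11,1.39,0,0,0,-5.7]]]'|tail -0; python3 f.py
```

```text
[ 3.4 -3.8 -0.4] tang 4.22 phi -0.394 effort1 1.39
[ 0.4 -5.4  0.3] tang 5.37 phi -0.296 effort1 2.09Exception ignored on flushing sys.stdout:
BrokenPipeError: [Errno 32] Broken pipe
Exception ignored on flushing sys.stdout:
BrokenPipeError: [Errno 32] Broken pipe
```

```bash
python3 -m inch '[[[-0.1,0,0.7,0,0,0,-2.9],[-0.1,0.03,1.4,0,0,0,-5.8]]]' | tail -0; python3 f.py
```

```text
[ 0.4 -5.4  0.7] tang 5.36 phi -0.197 effort1 1.87Exception ignored on flushing sys.stdout:
BrokenPipeError: [Errno 32] Broken pipe
```

```bash
python3 -m inch '[[[-0.1,0.08,0.69,0,0,0,-2.8],[-0.1,0.17,1.39,0,0,0,-5.7]]]' >/dev/null; python3 f.py;  python3 -m inch '[[[-0.1,0.14,0.69,0,0,0,-2.8],[-0.1,0.31,1.37,0,0,0,-5.7]]]'>/dev/null ; python3 f.py
```

```text
[-2.7 -4.9  0.5] tang 5.35 phi -0.097 effort1 1.74
[-2.7 -5.6  1.4] tang 6.09 phi 0.002 effort1 1.93
```

```bash
python3 -m inch '[[[-0.1,0.2,0.68,0,0,0,-2.8],[-0.1,0.44,1.33,0,0,0,-5.7]]]' >/dev/null; python3 f.py
```

```text
[-3.8 -6.7  2. ] tang 7.64 phi 0.100 effort1 2.49
```

The force is rising by about 2 N per 0.1 rad, so the foot is on the lid. I'll go on in smaller steps, aiming for about 11.5 N.

```bash
python3 -m inch '[[[-0.1,0.27,0.65,0,0,0,-2.8],[-0.1,0.57,1.28,0,0,0,-5.7]]]' >/dev/null; python3 f.py
```

```text
[-4.6 -8.2  2.9] tang 9.39 phi 0.196 effort1 2.93
```

```bash
python3 -m inch '[[[-0.1,0.26,0.5,0,0,0,-2.3],[-0.1,0.53,0.98,0,0,0,-4.6]]]' >/dev/null; python3 f.py
```

```text
[-4.9 -9.6  3.2] tang 10.74 phi 0.274 effort1 3.57
```

```bash
python3 -m inch '[[[-0.1,0.21,0.36,0,0,0,-1.7]]]' >/dev/null; python3 f.py; python3 - <<'E'
from h import *
w=cam("wrist"); save(w,"w17.png",(100,60,400,360),2); save(cam("scene"),"s17.png",(225,75,345,230),3.8)
E
```

```text
[ -6.5 -10.5   2.9] tang 12.32 phi 0.302 effort1 4.02
```

View pics/w17.png

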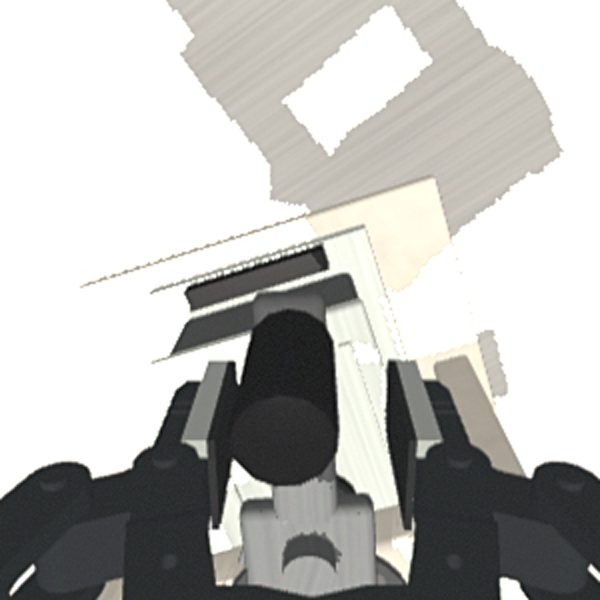

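View pics/s17.png

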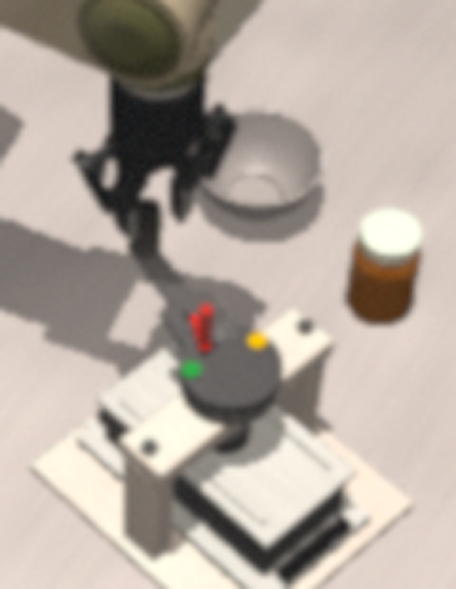

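The moving force reads 12.3 N, inside the 10–13 N window, so I stop here. I'll centre the jaws so they don't touch the knob, then lift off.

```bash
python3 -m inch '[[[-0.1,-0.3,-0.5,0,0,0,0],[-0.1,-0.3,-0.5,0,0,0,0],[-0.1,-0.3,-0.5,4,0,0,0],[-0.1,-0.3,-0.5,9,0,0,0],[-0.1,-0.3,-0.5,14,0,0,0],[-0.1,-0.3,-0.5,14,0,0,0]]]';  python3 - <<'E'
from h import *
w=cam("wrist"); save(w,"w18.png",(100,60,400,360),2); save(cam("scene"),"s18.png",(225,75,345,230),3.8)
E
```

```text
time_s: 18.42
position: [0.5262, 0.1987, 0.3173]
tool_rot: [[0.551, 0.008, -0.835], [0.835, 0.002, 0.551], [0.006, -1.0, -0.006]]
ft_force: [-0.2, 0.3, -0.9]
grip_width: 0.0381
```

View pics/w18.png

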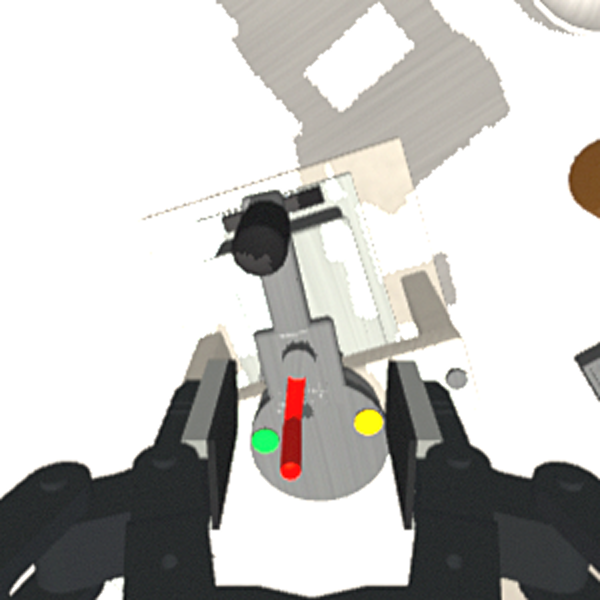

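View pics/s18.png

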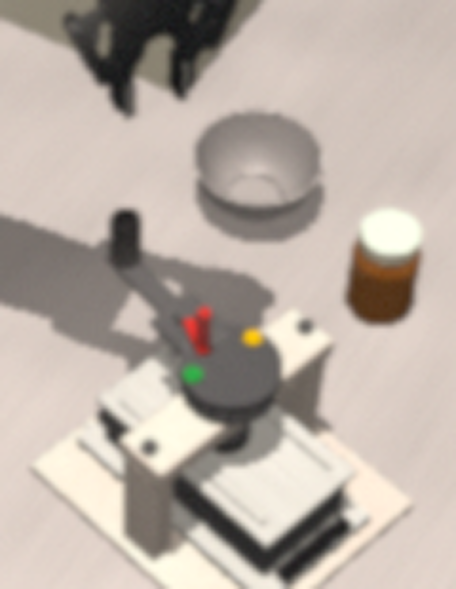

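```bash
python3 - <<'E'
from fit import *
w=cam("wrist"); c=cam("scene"); o=lambda x,y:[100+x/2,60+y/2]
print(hl([(w,"knob",o(259,252)),(w,"tip",o(290,471))]))
print(hl([(w,"knob",o(259,252)),(w,"tip",o(290,471)),(c,"knob",[225+124/3.8,75+216/3.8]),(c,"tip",[225+205/3.8,75+314/3.8])]))
save(w,"w19.png",(180,150,330,310),4)
E
```

```text
(array([0.11626293, 0.3338437 ]), array([ 1.6,  4.8, -0.7,  6.1]))
(array([0.1157605 , 0.32418975]), array([ 1.5,  4.8, -0.3,  6.1,  0.1,  0. , -1.2, -0.8]))
```

View pics/w19.png

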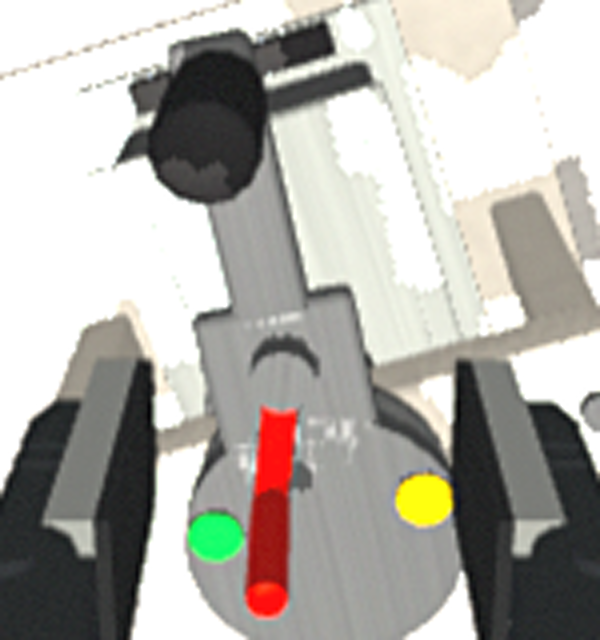

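The handle now rests at +0.12, where it was about +0.26 under load. I want to know whether the preload held, so I'll re-engage and read the force again.

```bash
python3 - <<'E'
from arc import *
from rig import env
s=env.observe(); x=s["tool_rot"][:,0]; a=np.degrees(np.arctan2(x[1],x[0])); print(s["position"],a)
k=pt(.116); print((k-s["position"][:2]*100).round(2), "rot", (180-15.49-np.degrees(.116)-90)-a)
tab(.116,np.arange(.136,.6,.04))
E
```

```text
[0.52489274 0.19809535 0.31201441] 56.57437138461176
[-0.88 -2.02] rot 11.289318191870684
0.136 0.11,0.26,0,0,0,-1.1
0.176 0.34,0.77,0,0,0,-3.4
0.216 0.59,1.27,0,0,0,-5.7
0.256 0.86,1.76,0,0,0,-8.0
0.296 1.15,2.24,0,0,0,-10.3
0.336 1.46,2.70,0,0,0,-12.6
0.376 1.79,3.16,0,0,0,-14.9
0.416 2.14,3.60,0,0,0,-17.2
0.456 2.50,4.02,0,0,0,-19.5
0.496 2.88,4.43,0,0,0,-21.8
0.536 3.28,4.83,0,0,0,-24.1
0.576 3.69,5.21,0,0,0,-26.4
```

```bash
python3 -m inch '[[[-0.1,-0.5,-1,0,0,0,6],[-0.1,-0.9,-2,0,0,0,11.3],[-0.1,-0.9,-2,-4,0,0,11.3],[-0.1,-0.9,-2,-9,0,0,11.3],[-0.1,-0.9,-2,-13.8,0,0,11.3],[-0.1,-0.9,-2,-13.8,0,0,11.3],[-0.1,-0.9,-2,-13.8,0,0,11.3]]]' >/dev/null; python3 f.py; python3 - <<'E'
from h import *
w=cam("wrist"); save(w,"w20.png",(100,60,400,360),1.5)
E
```

```text
[-0.5  0.1  1. ] tang 0.10 phi 0.120 effort1 -0.06
```

View pics/w20.png

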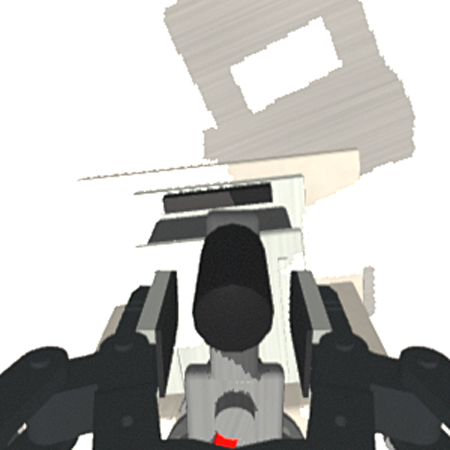

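```bash
python3 -m inch '[[[-0.1,0.34,0.77,0,0,0,-3.4]]]' >/dev/null; python3 f.py; python3 -m inch '[[[-0.1,0.25,0.5,0,0,0,-2.3]]]' >/dev/null; python3 f.py;  python3 -m inch '[[[-0.1,0.27,0.49,0,0,0,-2.3]]]' >/dev/null; python3 f.py
```

```text
[-0.1 -4.1 -0.2] tang 3.71 phi 0.178 effort1 0.34
[-3.  -9.2  2.5] tang 9.52 phi 0.214 effort1 3.51
[ -3.9 -10.1   2.8] tang 10.73 phi 0.249 effort1 4.07
```

```bash
python3 -m inch '[[[-0.1,0.2,0.35,0,0,0,-1.6]]]' >/dev/null; python3 f.py
```

```text
[ -3.8 -10.    3. ] tang 10.52 phi 0.277 effort1 4.3
```

The force reads 10.5–12.5 N (wrist sensor against joint effort), inside the window. I'll release in small steps and check whether the handle follows.

```bash
python3 -m inch '[[[-0.1,-0.1,-0.17,0,0,0,0],[-0.1,-0.2,-0.34,0,0,0,0]]]' >/dev/null; python3 f.py; python3 -m inch '[[[-0.1,-0.12,-0.2,0,0,0,0],[-0.1,-0.12,-0.2,0,0,0,0]]]' >/dev/null; python3 f.py;python3 - <<'E'
from h import *
w=cam("wrist"); save(w,"w21.png",(100,60,400,360),1.5)
E
```

```text
[ 0.8 -3.5 -0.2] tang 2.49 phi 0.256 effort1 2.44
[-1.3 -4.   2.6] tang 4.14 phi 0.240 effort1 1.55
```

View pics/w21.png

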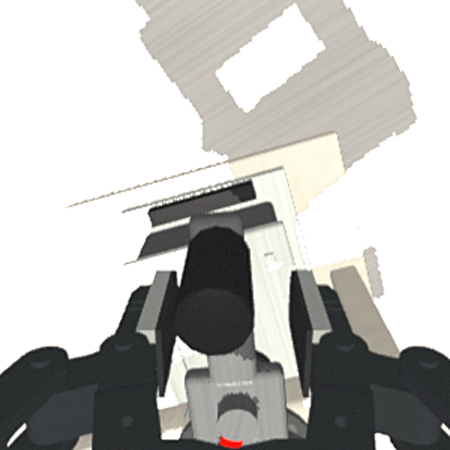

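```bash
for i in 1; do python3 -m inch '[[[-0.1,-0.12,-0.25,0,0,0,0.5],[-0.1,-0.24,-0.5,0,0,0,1],[-0.1,-0.24,-0.5,0,0,0,1]]]' >/dev/null; python3 f.py; python3 -m inch '[[[-0.1,-0.12,-0.25,0,0,0,1],[-0.1,-0.24,-0.5,0,0,0,2],[-0.1,-0.24,-0.5,0,0,0,2]]]' >/dev/null; python3 f.py; done;python3 - <<'E'
from h import *
w=cam("wrist"); save(w,"w22.png",(100,60,400,360),1.5)
E
```

```text
[-0.4 -1.1 -0.4] tang 1.14 phi 0.200 effort1 0.52
[0.3 0.4 0.1] tang -0.50 phi 0.161 effort1 -0.09
```

View pics/w22.png

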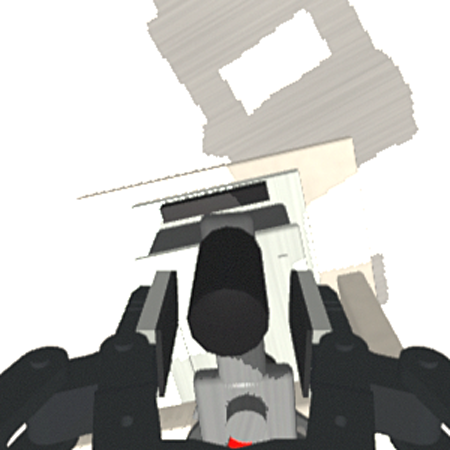

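```bash
python3 -m inch '[[[-0.1,0.05,0.08,0,0,0,0],[-0.1,0.05,0.08,4,0,0,0],[-0.1,0.05,0.08,9,0,0,0],[-0.1,0.05,0.08,14,0,0,0],[-0.1,0.05,0.08,15,0,0,0],[-0.1,0.05,0.08,15,0,0,0],[-0.1,0.05,0.08,15,0,0,0]]]';  python3 - <<'E'
from h import *
w=cam("wrist"); save(w,"w23.png",(100,60,400,360),2); save(cam("scene"),"s23.png",(225,75,345,230),3.8); save(cam("top"),"t23.png",(0,60,512,300),1.5)
E
```

```text
time_s: 22.28
position: [0.519, 0.1844, 0.3238]
tool_rot: [[0.481, -0.003, -0.877], [0.877, -0.0, 0.481], [-0.002, -1.0, 0.003]]
ft_force: [-0.1, 0.4, 0.2]
grip_width: 0.0384
```

View pics/w23.png

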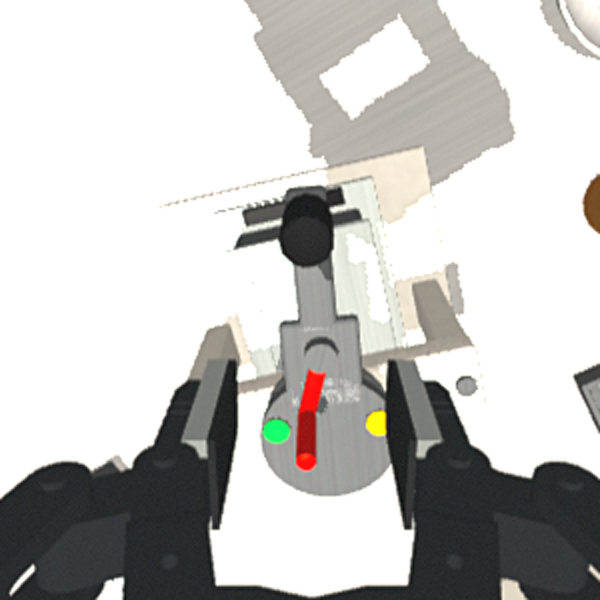

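View pics/s23.png

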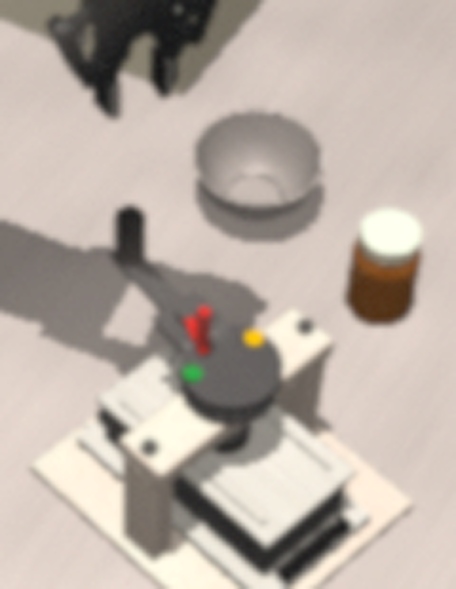

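View pics/t23.png

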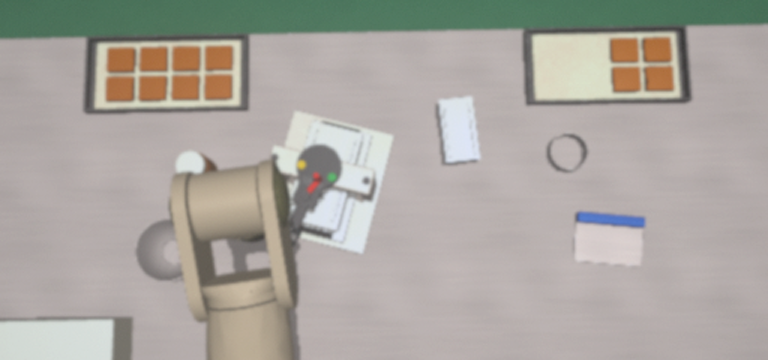

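The handle is free, the lever is on green, and the mould and bystanders look unmoved. I'll run one last lever fit and hand in.

```bash
python3 - <<'E'
from fit import *
w=cam("wrist"); c=cam("scene"); o=lambda x,y:[100+x/2,60+y/2]
print(hl([(w,"knob",o(306,241)),(w,"tip",o(306,461)),(c,"knob",[225+129/3.8,75+213/3.8]),(c,"tip",[225+205/3.8,75+314/3.8])]))
s=env.observe(); print(s["time_s"],s["ft_force"],abs(s["qvel"]).max()); print(env.close_job())
E
```

```text
(array([0.14963766, 0.27390903]), array([ 0.3,  2.6, -0.2,  1.7,  0. ,  0.1, -0.4, -1.1]))
22.525 [ 0.12324129 -0.23738847  0.69790315] 0.3605306999122375
the job is handed in; nothing more can be done
None
```

The press is tightened onto the mould lid with the pawl lever on green. I let go of the handle and handed the job in at about 22.5 s.

**Lever:** I pushed it over to the green stop before turning the handle on purpose. The camera fit read +0.30 rad right after the flip and about +0.27 rad at the end. The last bit of that push, against the stop, also slipped the handle back from +0.53 to +0.25 rad. The lever was already on green by then.

**Tightening:** It took one full stroke at about 5.5–6 N with the foot in the air. On a second stroke the force rose on the lid to 12.3 N, inside the 10–13 N window, and I stopped there.

**Handle spring-back:** After the first release the handle sprang back about 0.14 rad. I re-engaged it, pushed to the same firmness and released slowly.
- On that push the two force readings disagreed: 10.5 N at the wrist and about 12.5 N worked out from joint effort.
- The handle again followed the fingers back and now rests at about +0.15 rad. I estimate the remaining tightness at about 10 N of push, above the 8 N firm limit; I did not measure it directly.

**First try at the lever:** The fingertips sit about 25–30 mm higher than the reported TCP, so my first pass went over the post without touching it. I lowered the tool and repeated it.

**Final check:** The gripper is clear and touching nothing, with wrist force under 1 N. In the pictures the mould, bowl, jar, scraper and tart ring look unmoved, though the arm partly hides the bowl and jar in the top view.

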